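Release the vial cassette from the cold block and hold it up

TASK

The cold block on the station plate has drifted out of its corner: push it fully home, square and flush against both fences, so that the hold-down lips keep it on the plate. Then pinch the two orange side catches of the vial cassette together, lift the cassette straight up off the block to about 10 cm above it, and finish while still holding it there level by its catches, with the block still home in its corner. Do not lift or tip the block, and leave the rack, the amber bottle and the timer where they are.

Things in the scene. Friction and masses are not known exactly. Their poses are not given: they have to be found in the camera images.
- station: Dark grey metal plate 230 x 235 x 6 mm fixed on the worktop, bright aluminium fences along its +x and +y edges, each 12 mm wide and 12 mm above the plate top. Origin: centre of its underside; x, y along its edges. Fence inner faces at x = +103 and y = +105.5 mm. Each fence has a lip 5 mm inward, underside 7 mm above the plate top; the block's foot rim slides in under it.
- station_corner (a point): Inner corner of the two fences, on the plate top, at station (103, 105.5, 6) mm. When the block is home its origin is at station (41, 39.5, 6) mm with axes parallel to the station's.
- block: Loose cold block, 0.6 to 1.2 kg, sliding easily on the plate. Origin: centre of its underside. Blue low-friction foot rim 124 x 132 mm (x, y), 5 mm high; white housing with blue stripe 112 x 120 mm, 5 to 30 mm high (push on its faces); aluminium head above, 92 mm long: neck 28 mm wide, top flange 42 mm wide from 38 to 45 mm high, 6 mm high corner guides on top (1.2 mm play).
- block_corner (a point): The +x, +y corner of the block's foot rim, at block (62, 66, 2.5) mm: it goes into the fence corner. The block starts 14 to 70 mm short of home along each axis, turned up to 0.2 rad.
- cassette: Black vial cassette 84 x 34 x 24 mm (x, y, z), 0.19 to 0.3 kg, with seven fixed vials (tops at z = 35 mm), seated on the block's head, axes parallel to the block's. Origin: centre of its underside, 45 mm above the block's underside. At x = 0 on each long side an orange catch, 20 mm wide, pivots on a pin along x at y = +-25, z = 8 mm; pivot lugs reach y = +-28.5, z = 12 mm.
- catch_left (a joint): Catch on the cassette's +y side: 0 = hooked 3 mm under the block's flange, 0.24 rad = fully pinched on its stop; hook clear above about 0.18. Spring, at the pad: 2 N at rest, 9 N fully pinched; springs back when let go.
- catch_right (a joint): The same for the catch on the cassette's -y side.
- pad_left (a point): Outer face of the left (+y) thumb pad, 18 mm up from the pin. Pads rise to cassette z = 37 mm, splayed outward at rest: 59 mm over both at z = 26 mm (64 mm at the top), 50 mm and upright when fully pinched. Pinch from above, closing along the cassette's y, fingertips at cassette z = 13 to 22 mm.
- pad_right (a point): The same on the right (-y) thumb pad.
- rack: Bystander: loose empty black vial tray 64 x 93 x 28 mm on the worktop to the left of the station. Origin: centre of its underside.
- amber_bottle: Bystander: loose small amber bottle with black cap, 46 mm diameter, 98 mm high, to the right of the station. Origin: centre of its underside.
- bench_timer: Bystander: loose white digital timer 62 x 62 x 19 mm behind the far fence. Origin: centre of its underside.

How it is judged:
On the way, in this order (a step that is already met when the one before it is completed fails the run):
1. the block is home: its rim corner within 3 mm of both fences and square within 2.5 degrees, the cassette still seated on it (x of block_corner in the frame of station above 0.1 m and y of block_corner in the frame of station above 0.1025 m and angle between the x axis of block and the x axis of station, either way round below 0.045 rad and z of block in the frame of station below 0.009 m and angle between block's own z axis and vertical below 0.05 rad and z of cassette in the frame of block below 0.049 m), for 0.2 s.
2. both catches are pinched by the fingers until their hooks are clear, the cassette still seated (value of joint each of catch_left, catch_right above 0.18 rad and z of cassette in the frame of block below 0.049 m and contact force between the fingers and cassette above 1 N), for 0.1 s.
At the end, for the whole second after the job is handed in: Cassette held still and level (0.2 rad), underside 70 mm or more above the block's head and under 300 mm up, both catches pinched (over 0.14 rad), touching only the fingers; block flat on the plate, rim corner within 5 mm of both fences, square within 3.4 degrees (z of cassette in the frame of block above 0.115 m and height (world z) of cassette below 0.3 m and angle between cassette's own z axis and vertical below 0.2 rad and contact force between the fingers and cassette above 1 N and contact force between cassette and block below 0.05 N and contact force between cassette and station below 0.05 N and linear speed of cassette below 0.03 m/s and value of joint each of catch_left, catch_right above 0.14 rad and x of block_corner in the frame of station above 0.098 m and y of block_corner in the frame of station above 0.1005 m and angle between the x axis of block and the x axis of station, either way round below 0.06 rad and z of block in the frame of station below 0.009 m and angle between block's own z axis and vertical below 0.05 rad); the arm keeps its last pose, push and grip.
It fails at once if the block is lifted or tipped (z of block in the frame of station above 0.014 m or angle between block's own z axis and vertical above 0.12 rad).
It fails at once if a bystander is moved more than 25 mm or tipped (distance of any of rack, amber_bottle, bench_timer from where it was at the start of the episode above 0.025 m or angle between any of rack, amber_bottle, bench_timer's own z axis and vertical above 0.35 rad).
It also fails if it takes over 67 s, if anything falls off the work surface, if the arm or the gripper's body presses on something with over 40 N, if the wrist force passes 120 N, or if a joint passes its speed limit or range.

ROBOT

A 6-joint arm with a two-finger parallel gripper is mounted at the origin on a cart in front of the work surface, level with it; the furniture and walls round the work are solid. World frame = base frame: x ahead of the robot, y to its left, z up, the work surface at z = 0. Lengths are in m, angles in rad, forces in N, time in s.
With the tool pointing down it reaches from about 0.325 to 0.775 m from the base axis. Payload 9.3 kg.
Tool frame: the origin (TCP) lies at the very end of the fingers, on their centre line; the grasp point (between the pads) lies 19 mm behind it (hold_point_z is the distance from the TCP to the grasp point, in m); z points along the fingers, y is the line along which they close (so a half turn about z gives the same grasp; the last joint's range is limited). The gripper opens to 85 mm and grips with 20 to 120 N. Pads are 22 mm wide; open, the fingers measure 114 mm over their backs; the gripper's body (76 mm by 85 mm) begins 54 mm behind the grasp point. The pads swing forward as they close: fully open they stand 13 mm farther back than shut.
Start: joints at [-1.415, 0.259, 0.021, 1.334, 0, 1.418], TCP at [0.167, -0.524, 0.231] pointing down, gripper open.
Joint ranges: [-3.04, 3.04], [-0.91, 1.82], [-1.04, 1.36], [-1.92, 1.95], [-1.52, 1.45], [-3.14, 3.14]. Speed limits (rad/s): [2.22, 2.22, 2.79, 3.14, 3.14, 3.14].

INTERFACE

Orientations are given as a rotation vector (axis times angle).
In Python, from station import * gives the robot as it stands. Calls block until the motion is done:
- goto(position, orientation): joint-space move of the TCP to a pose.
- servo_line(position, vel=0.15, attitude=None, until_force=None): straight line of the TCP; attitude=None keeps the orientation; vel is the mean speed in m/s. With until_force (N) it stops when the force on the tool has changed by that much, and returns True; else False.
- goto_joints(angles): joint-space move.
- gripper_open() and grab(f_grip=None): open the fingers fully, or close them until they stop; f_grip is the grip in N (None keeps the last).
- hold(seconds).
- solve_ik(position, orientation): joint angles nearest the present ones, or None.
- state(): the state.
- camera(name): name is "scene" or "top"; returns the picture (400x640x3 uint8, red, green, blue); there is no depth.
- camera_info(name): a dict with "camera_matrix" (3x3 intrinsics, pixels), "world_to_cam" (4x4, takes a point from world to camera coordinates). Camera axes: x right, y up, looking along -z (the intrinsics and any distortion apply to the point x, -y, -z); pixel columns grow to the right and rows downward; lengths in m; the calibration is good to about 2 mm. A picture is of the moment at which its call begins. camera_info takes no time and is no camera call.
A pose or a line that the arm cannot do raises Unreachable and nothing moves.
- finish_job(): hands the job in; it is judged then, once.
The state is a dict: "clock": time; "joint_positions": joint angles; "joint_velocities": joint speeds; "joint_torque": joint torques, N m; "eef_pos": TCP position; "tcp_rot": TCP orientation; "contact_force": force on the tool from outside, world axes, zero at the start; "torque": the same for the moment, N m; "opening": finger opening in m; "gripper_force": force on a finger pad.
Only numpy, scipy, OpenCV 4.12 (cv2) and the standard library are available. Lean on these libraries where they do the work, as an engineer would, in place of code of your own. Each camera call takes 0.05 s, during which the arm holds its last target. There are 200 camera calls.

## Working session

There is one attempt and no reset: what is moved stays moved. The work goes in short steps, each a Python script; the robot and the scene stay as the last script left them, time stands still between calls to the robot, and variables do not carry over. Pictures are saved under pics/ and viewed, at most 10 in all, crops included, and the job is handed in when it is done.

```bash
mkdir -p pics; ls
python3 - <<'E'
from station import *
import cv2, numpy as np
for n in("scene","top"):
    cv2.imwrite(f"pics/{n}0.png",camera(n)[:,:,::-1]); i=camera_info(n)
    print(n,{k:(np.round(v,4).tolist() if hasattr(v,'__len__') and not isinstance(v,str) else v) for k,v in i.items()})
s=state();print(s)
E
```

```text
pics
scene {'camera_matrix': [[476.5783, 0.0, 318.8612], [0.0, 476.5783, 195.3162], [0.0, 0.0, 1.0]], 'world_to_cam': [[-0.6281, -0.778, -0.014, 0.4251], [0.5602, -0.4646, 0.6858, -0.3652], [-0.5401, 0.4228, 0.7277, -1.0699], [0.0, 0.0, 0.0, 1.0]]}
top {'camera_matrix': [[444.3055, 0.0, 317.9587], [0.0, 444.3055, 199.1634], [0.0, 0.0, 1.0]], 'world_to_cam': [[0.0767, -0.9971, -0.0025, -0.0078], [0.9692, 0.074, 0.2348, -0.6303], [-0.2339, -0.0205, 0.972, -1.0366], [0.0, 0.0, 0.0, 1.0]]}
{'clock': 0.1, 'joint_positions': array([-1.41456931e+00,  2.59141964e-01,  2.08563418e-02,  1.33370744e+00,
        5.57818976e-06,  1.41820099e+00]), 'joint_velocities': array([ 0.00263906, -0.00065787,  0.000654  , -0.00197331,  0.00018017,
       -0.00040936]), 'joint_torque': array([ 4.39539188e-03, -5.56692624e+01,  3.45069087e+01,  1.16246939e-02,
       -1.56663609e-04,  1.61441523e-05]), 'eef_pos': array([ 0.16712631, -0.52373609,  0.23073068]), 'tcp_rot': array([-3.10303230e+00, -4.82987582e-01, -5.34668653e-06]), 'contact_force': array([-0.11618537,  0.4842625 ,  0.01816494]), 'torque': array([ 0.02419405, -0.04021249,  0.01146333]), 'gripper_force': 0.0, 'opening': 0.08541541833183323}
```

View pics/top0.png

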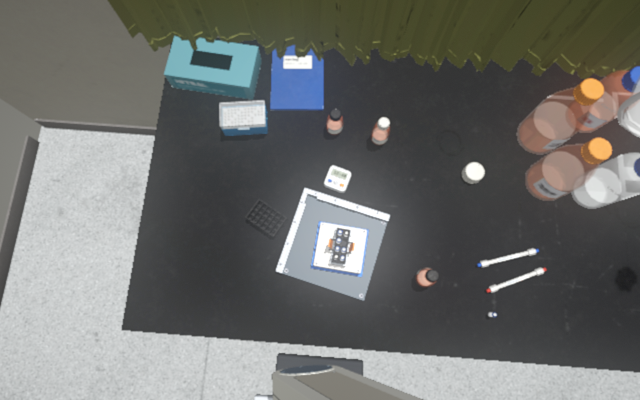

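View pics/scene0.png

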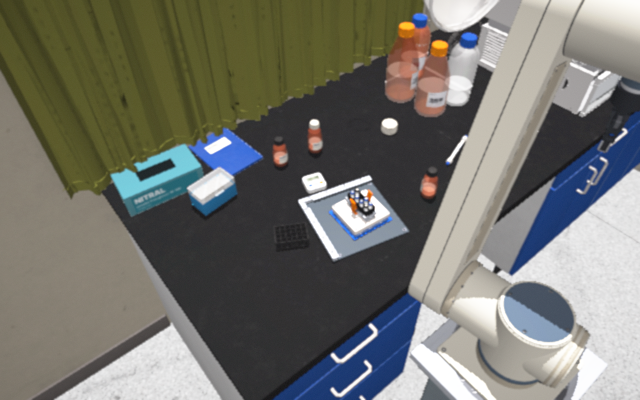

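Run:
```python
import cv2, numpy as np
a=cv2.imread("pics/top0.png")[180:305,265:405]; b=cv2.imread("pics/scene0.png")[165:265,290:415]
cv2.imwrite("pics/crop0.png",cv2.resize(a,None,fx=4.4,fy=4.4,interpolation=cv2.INTER_CUBIC))
cv2.imwrite("pics/crop1.png",cv2.resize(b,None,fx=5,fy=5,interpolation=cv2.INTER_CUBIC))
```

```text
(no output)
```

View pics/crop0.png

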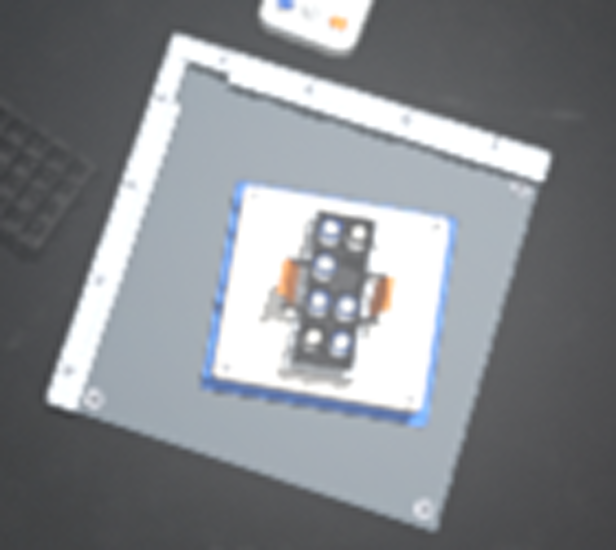

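View pics/crop1.png

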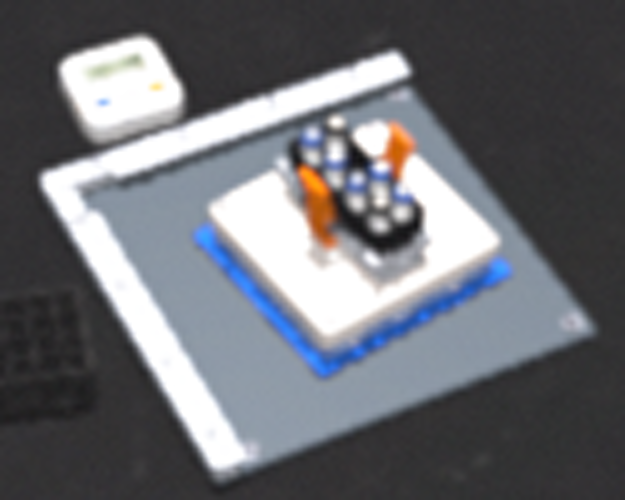

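```bash
cat > h.py <<'E'
from station import *
import cv2, numpy as np
def ray(name,uv,z):
    i=camera_info(name); K=np.array(i["camera_matrix"]); T=np.array(i["world_to_cam"]); R=T[:3,:3]
    c=-R.T@T[:3,3]; p=np.linalg.inv(K)@[uv[0],uv[1],1]; d=R.T@(p*[1,-1,-1])
    return (c+d*(z-c[2])/d[2])
U=6
def quad(mask):
    """largest contour -> 4 corners by fitting a line to each side (upsampled px)"""
    c=max(cv2.findContours(mask,cv2.RETR_EXTERNAL,cv2.CHAIN_APPROX_NONE)[0],key=cv2.contourArea)
    h=cv2.convexHull(c); e=0.005*cv2.arcLength(h,True)
    while len(q:=cv2.approxPolyDP(h,e,True))>4: e*=1.2
    q=q[:,0].astype(float); P=c[:,0].astype(float); L=[]
    for k in range(4):
        a,b=q[k],q[(k+1)%4]; d=(b-a)/np.linalg.norm(b-a); t=(P-a)@d/np.linalg.norm(b-a); n=abs((P-a)@[-d[1],d[0]])
        s=P[(t>.12)&(t<.88)&(n<2*U)]; vx,vy,x,y=cv2.fitLine(s.astype(np.float32),cv2.DIST_HUBER,0,.01,.01).ravel()
        L.append((np.array([x,y]),np.array([vx,vy])))
    out=[]
    for k in range(4):
        (p,d),(r,f)=L[k-1],L[k]; s=np.linalg.solve(np.array([d,-f]).T,r-p); out.append(p+s[0]*d)
    return np.array(out)
def up(im,box):
    x0,y0,x1,y1=box; return cv2.resize(im[y0:y1,x0:x1],None,fx=U,fy=U,interpolation=cv2.INTER_CUBIC)
def px(q,box): return (q+.5)/U-.5+np.array(box[:2])
E
python3 - <<'E'
from h import *
im=cv2.imread("pics/top0.png"); box=(262,184,400,306); a=up(im,box); g=cv2.cvtColor(a,cv2.COLOR_BGR2GRAY)
m=(g>105).astype(np.uint8); m[:8*U, :45*U]*=1
# drop the timer (separate component)
n,l,s,_=cv2.connectedComponentsWithStats(m); m=(l==1+np.argmax(s[1:,4])).astype(np.uint8)
q=px(quad(m),box); print("station px",q.round(1).tolist())
for z in(.018,.006): print(z,np.array([ray("top",p,z)[:2] for p in q]).round(4).tolist())
b=cv2.GaussianBlur(a,(5,5),0); w=((b.min(2)>205)).astype(np.uint8)
n,l,s,c=cv2.connectedComponentsWithStats(w); ctr=(np.array([342,247])-box[:2])*U
for k in range(1,n):
    x,y,ww,hh,A=s[k]
    if A>1000: print(k,s[k].tolist())
    if A>20000 and x<ctr[0]<x+ww and y<ctr[1]<y+hh and ww<70*U:
        q=px(quad((l==k).astype(np.uint8)),box); P=np.array([ray("top",p,.036)[:2] for p in q])
        print("house",q.round(1).tolist(),P.round(4).tolist(),np.linalg.norm(P-np.roll(P,-1,0),axis=1).round(4),P.mean(0))
hsv=cv2.cvtColor(a,cv2.COLOR_BGR2HSV); o=cv2.inRange(hsv,(5,120,90),(20,255,255)); n,l,s,c=cv2.connectedComponentsWithStats(o)
for k in range(1,n):
    if s[k,4]>300: p=px(c[k],box); print("orange",p.round(1),s[k,4],ray("top",p,.077)[:2].round(4))
bl=cv2.inRange(hsv,(100,120,80),(125,255,255)); n,l,s,c=cv2.connectedComponentsWithStats(bl)
k=1+np.argmax(s[1:,4]); q=px(quad((l==k).astype(np.uint8)),box) if 0 else None
m=((l>0)&(m>0)).astype(np.uint8)*255; pts=cv2.findNonZero(m); h=cv2.minAreaRect(pts); q=px(cv2.boxPoints(h),box)
P=np.array([ray("top",p,.010)[:2] for p in q]); print("rim",P.round(4).tolist(),np.linalg.norm(P-np.roll(P,-1,0),axis=1),P.mean(0))
E
```

```text
station px [[303.6, 185.9], [390.1, 213.4], [363.9, 301.0], [274.1, 270.7]]
0.018 [[0.676, 0.0823], [0.6189, -0.1493], [0.391, -0.0927], [0.4483, 0.1381]]
0.006 [[0.6792, 0.083], [0.6215, -0.151], [0.3912, -0.0938], [0.4492, 0.1393]]
1 [378, 0, 136, 44, 3390]
2 [85, 26, 681, 507, 39179]
4 [309, 230, 321, 306, 50013]
house [[320.4, 221.4], [366.8, 229.2], [360.3, 273.1], [312.9, 264.9]] [[0.5804, 0.0304], [0.5694, -0.0891], [0.4576, -0.0784], [0.4688, 0.0409]] [0.12   0.1123 0.1198 0.1121] [ 0.5190475  -0.02407472]
orange [329.8 242.5] 323 [0.5223 0.0033]
rim [[0.5208, 0.0983], [0.5829, 0.0345], [0.457, -0.0842], [0.398, -0.0208]] [0.08904269 0.17304282 0.08662191 0.17111124] [0.48965867 0.00695379]
```

```bash
cat >> h.py <<'E'
from scipy.spatial.transform import Rotation as Rn
YAW=-0.241; C=np.array([.5336,-.0057]); c,s=np.cos(YAW),np.sin(YAW); RS=np.array([[c,-s],[s,c]])
def push_pose(axis,contact,lat,tipz=.022,t=.3,sgn=1):
    """open-finger pusher: contact coordinate along station axis, lateral coordinate on the other"""
    e=np.array([1,0]) if axis==0 else np.array([0,1]); o=np.array([0,1]) if axis==0 else np.array([1,0])
    d=np.append(RS@e,0); zt=np.sin(t)*d-np.cos(t)*np.array([0,0,1]); y=sgn*np.append(RS@o,0); x=np.cross(y,zt)
    p=np.append(C+RS@(e*(contact+.013*np.sin(t)-.011*np.cos(t))+o*lat),tipz-.013*np.cos(t))
    return p,Rn.from_matrix(np.column_stack([x,y,zt])).as_rotvec()
def best(axis,contact,lat,**k):
    J=state()["joint_positions"]; r=[]
    for sg in(1,-1):
        p,w=push_pose(axis,contact,lat,sgn=sg,**k); q=solve_ik(p,w)
        if q is not None: r.append((np.abs(np.array(q)-J).max(),sg,np.round(q,2)))
    return sorted(r,key=lambda v:v[0])
def st(msg=""):
    S=state(); print(msg,"t",round(S["clock"],1),"tcp",S["eef_pos"].round(4),"F",S["contact_force"].round(1),"op",round(S["opening"],4),"gf",round(S["gripper_force"],1))
E
python3 - <<'E'
from h import *
print(ray("top",(427,277),.09),ray("top",(265,218),.02),ray("top",(338,179),.02))
for a,cn,l in((0,-.105,-.021),(0,-.01,-.021),(1,-.13,.041),(1,-.02,.041)):
    for z in(.022,.2): print(a,cn,z,best(a,cn,l,tipz=z))
E
```

```text
[ 0.45624447 -0.23166023  0.09      ] [0.58153158 0.17515663 0.02      ] [ 0.70135517 -0.0073391   0.02      ]
0 -0.105 0.022 [(np.float64(1.367311660793066), 1, array([-0.19,  0.1 , -0.91,  0.26, -0.02,  0.05])), (np.float64(4.5089043143828595), -1, array([-0.19,  0.1 , -0.91,  0.26, -0.02, -3.09]))]
0 -0.105 0.2 [(np.float64(1.367311660793066), 1, array([-0.19, -0.13, -0.57,  0.84, -0.02,  0.05])), (np.float64(4.5089043143828595), -1, array([-0.19, -0.13, -0.57,  0.84, -0.02, -3.09]))]
0 -0.01 0.022 [(np.float64(1.3788160801160596), 1, array([-0.2 ,  0.23, -0.72,  0.32, -0.01,  0.04])), (np.float64(4.520408733705853), -1, array([-0.2 ,  0.23, -0.72,  0.32, -0.01, -3.1 ]))]
0 -0.01 0.2 [(np.float64(1.3788160801160596), 1, array([-0.2 ,  0.03, -0.42,  0.82, -0.01,  0.04])), (np.float64(4.520408733705853), -1, array([-0.2 ,  0.03, -0.42,  0.82, -0.01, -3.1 ]))]
1 -0.13 0.022 [(np.float64(0.8464150267546455), 1, array([-0.57,  0.47, -0.29,  0.9 ,  0.28,  1.23])), (np.float64(3.3303090584431336), -1, array([-0.57,  0.47, -0.29,  0.9 ,  0.28, -1.91]))]
1 -0.13 0.2 [(np.float64(0.8464150267546455), 1, array([-0.57,  0.33, -0.02,  1.32,  0.28,  1.23])), (np.float64(3.3303090584431336), -1, array([-0.57,  0.33, -0.02,  1.32,  0.28, -1.91]))]
1 -0.02 0.022 [(np.float64(1.0382700949917387), 1, array([-0.38,  0.45, -0.33,  0.83,  0.3 ,  1.43])), (np.float64(3.130539676763272), -1, array([-0.38,  0.45, -0.33,  0.83,  0.3 , -1.71]))]
1 -0.02 0.2 [(np.float64(1.0382700949917387), 1, array([-0.38,  0.31, -0.06,  1.25,  0.3 ,  1.43])), (np.float64(3.130539676763272), -1, array([-0.38,  0.31, -0.06,  1.25,  0.3 , -1.71]))]
```

Run:
```python
from h import *
p,w=push_pose(0,-.105,-.021,tipz=.16); goto(p,w); st("above")
p,w=push_pose(0,-.105,-.021); print(servo_line(p,vel=.12,until_force=10)); st("down")
p,w=push_pose(0,-.025,-.021); print(servo_line(p,vel=.05,until_force=15)); st("mid")
p,w=push_pose(0,-.006,-.021); print(servo_line(p,vel=.025,until_force=15)); st("end")
cv2.imwrite("pics/top1.png",camera("top")[:,:,::-1])
a=cv2.imread("pics/top1.png")[180:305,265:405];cv2.imwrite("pics/crop2.png",cv2.resize(a,None,fx=4.4,fy=4.4,interpolation=cv2.INTER_CUBIC))
```

```text
above t 2.2 tcp [0.4206 0.     0.1478] F [ 0.2 -0.1 -0.4] op 0.0853 gf 0.0
False
down t 3.5 tcp [4.205e-01 4.000e-04 1.000e-02] F [ 0.3 -0.2 -0.3] op 0.0852 gf 0.0
False
mid t 5.3 tcp [ 0.4977 -0.0185  0.0097] F [-2.2  0.5 -2.2] op 0.0855 gf 0.9
True
end t 5.8 tcp [ 0.5083 -0.0211  0.0087] F [ 0.1 -0.4  0.6] op 0.0854 gf 0.2
```

View pics/crop2.png

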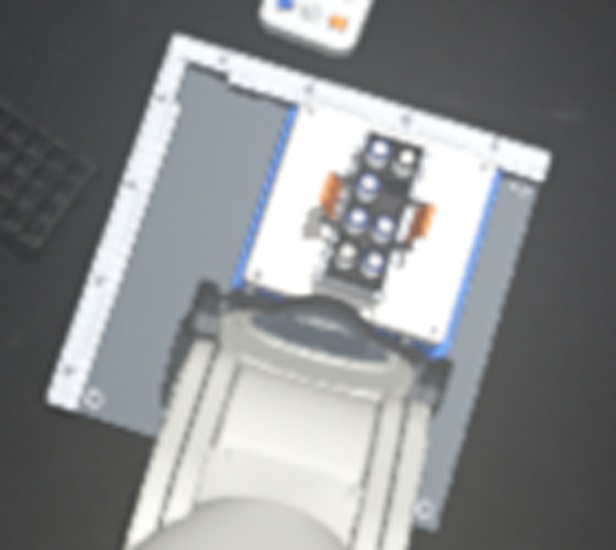

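Run:
```python
from h import *
p,w=push_pose(0,-.035,-.021); servo_line(p,vel=.1)
p,w=push_pose(0,-.06,-.021,tipz=.15); servo_line(p,vel=.25)
p,w=push_pose(1,-.125,.036,tipz=.15); goto(p,w); st("above")
p,w=push_pose(1,-.125,.036); print(servo_line(p,vel=.12,until_force=10)); st("down")
p,w=push_pose(1,-.03,.036); print(servo_line(p,vel=.05,until_force=20)); st("mid")
p,w=push_pose(1,-.010,.036); print(servo_line(p,vel=.025,until_force=15)); st("end")
S=state()["eef_pos"][:2]-C; print("contact y",(RS.T@S)[1]+.0067)
cv2.imwrite("pics/top2.png",camera("top")[:,:,::-1])
a=cv2.imread("pics/top2.png")[180:305,265:405];cv2.imwrite("pics/crop3.png",cv2.resize(a,None,fx=4.4,fy=4.4,interpolation=cv2.INTER_CUBIC))
```

```text
above t 8.0 tcp [ 0.5367 -0.1416  0.1364] F [-0.2  0.6 -0.8] op 0.0854 gf 0.0
False
down t 9.2 tcp [ 0.5375 -0.1423  0.0102] F [0.8 0.7 0.1] op 0.0854 gf 0.0
False
mid t 11.2 tcp [ 0.5598 -0.0499  0.0096] F [-0.  -1.3 -1.2] op 0.085 gf 0.9
True
end t 11.8 tcp [ 0.5625 -0.0393  0.0094] F [-2.5 -5.4  3.7] op 0.0853 gf 2.7
contact y -0.01907578476740598
```

View pics/crop3.png

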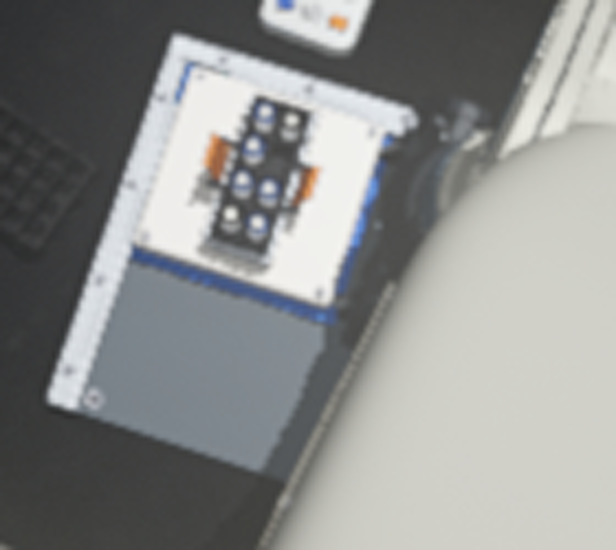

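```bash
cat >> h.py <<'E'
def cs(a): return (RS.T@(state()["eef_pos"][:2]-C))[a]+.0067
E
python3 - <<'E'
from h import *
p,w=push_pose(1,-.04,.036); servo_line(p,vel=.1)
p,w=push_pose(1,-.08,.036,tipz=.15); servo_line(p,vel=.25)
p,w=push_pose(0,-.05,.036,tipz=.15); goto(p,w)
p,w=push_pose(0,-.05,.036); servo_line(p,vel=.12,until_force=10)
p,w=push_pose(0,-.005,.036); print(servo_line(p,vel=.03,until_force=18)); st("x"); print(cs(0))
p,w=push_pose(0,-.035,.036); servo_line(p,vel=.1)
p,w=push_pose(0,-.06,.036,tipz=.15); servo_line(p,vel=.25)
p,w=push_pose(1,-.06,.036,tipz=.15); goto(p,w)
p,w=push_pose(1,-.06,.036); servo_line(p,vel=.12,until_force=10)
p,w=push_pose(1,-.010,.036); print(servo_line(p,vel=.03,until_force=18)); st("y"); print(cs(1))
p,w=push_pose(1,-.04,.036); servo_line(p,vel=.1)
p,w=push_pose(1,-.17,.036,tipz=.25); servo_line(p,vel=.25); st("clear")
cv2.imwrite("pics/top3.png",camera("top")[:,:,::-1]); cv2.imwrite("pics/scene3.png",camera("scene")[:,:,::-1])
im=cv2.imread("pics/top3.png"); a=im[180:305,265:405];cv2.imwrite("pics/crop4.png",cv2.resize(a,None,fx=4.4,fy=4.4,interpolation=cv2.INTER_CUBIC))
box=(262,184,400,306); a=up(im,box); hsv=cv2.cvtColor(a,cv2.COLOR_BGR2HSV); o=cv2.inRange(hsv,(5,110,80),(20,255,255)); n,l,s_,c_=cv2.connectedComponentsWithStats(o)
for k in range(1,n):
    if s_[k,4]>200: q=px(c_[k],box); P=ray("top",q,.080)[:2]; print("orange",q.round(1),s_[k,4],P.round(4),"station",(RS.T@(P-C)).round(4))
E
```

```text
True
x t 16.3 tcp [0.5219 0.0341 0.0084] F [-0.2  0.7  0. ] op 0.0854 gf 0.1
-0.014169404257684974
True
y t 20.9 tcp [ 0.5624 -0.0394  0.0094] F [-2.2 -4.6  3.7] op 0.0855 gf 2.4
-0.019138749508795877
clear t 22.4 tcp [ 0.5262 -0.1851  0.2366] F [-0.1 -0.6 -0.1] op 0.0855 gf 0.0
orange [341.4 184.6] 209 [ 0.6698 -0.0155] station [0.1346 0.023 ]
orange [313.7 215. ] 963 [0.5869 0.0476] station [0.039  0.0645]
orange [334.5 221.2] 532 [ 0.5754 -0.0045] station [0.0403 0.0111]
```

View pics/crop4.png

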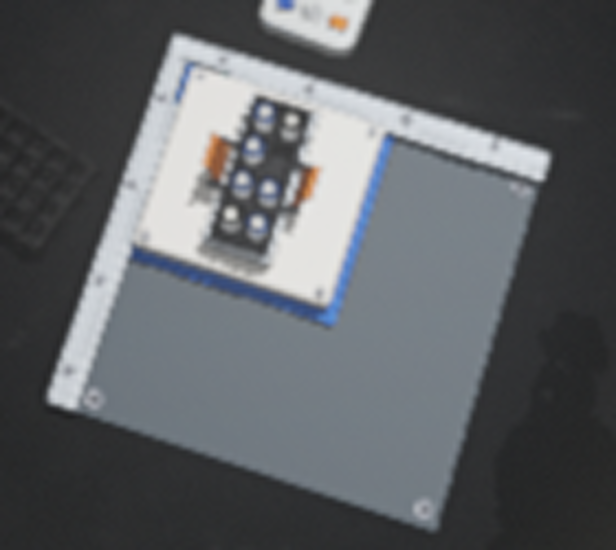

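Run:
```python
from h import *
im=cv2.imread("pics/top3.png").astype(np.float32)
def edge(P,Q,n=15,half=5):
    """red-channel half-level crossing along normals of segment P-Q (world at z=.036) -> station coords"""
    P,Q=np.array(P,float),np.array(Q,float); d=(Q-P)/np.linalg.norm(Q-P); nn=np.array([-d[1],d[0]]); out=[]
    for t in np.linspace(.15,.85,n):
        s_=np.arange(-half,half+.01,.1); X=(P+t*(Q-P))[None]+s_[:,None]*nn
        v=cv2.remap(im[:,:,2],X[:,:1].astype(np.float32),X[:,1:].astype(np.float32),cv2.INTER_LINEAR).ravel()
        g=np.abs(np.gradient(cv2.GaussianBlur(v[:,None],(1,9),0).ravel())); k=np.argmax(g)
        w=slice(max(k-12,0),k+13); out.append(X[0]+(np.sum(s_[w]*g[w])/g[w].sum()+half)*nn)
    return np.array(out)
for nm,P,Q,a,z in(("right",(352.5,210.7),(340.5,250),1,.036),("rightrim",(354,211.5),(342,253),1,.011),("fence+y out",(304.8,188.5),(276,271),1,.018),("fence+x out",(305,188.5),(390,214.5),0,.018),("plate -y",(386,222),(364.5,300),1,.006),("plate -x",(284,273),(364,300),0,.006)):
    E=edge(P,Q,half=4 if 'rim' not in nm else 2); W=np.array([RS.T@(ray("top",e,z)[:2]-C) for e in E]); 
    f=np.polyfit(W[:,1-a],W[:,a],1); print(nm,np.median(W[:,a]).round(4),"slope",f[0].round(3))
```

```text
right -0.0216 slope 0.001
rightrim -0.0278 slope 0.037
fence+y out 0.1176 slope -0.001
fence+x out 0.1149 slope 0.002
plate -y -0.1184 slope -0.001
plate -x -0.1161 slope 0.001
```

Run:
```python
from h import *
H=C+RS@np.array([.041,.0395]); x=np.append(RS@[1,0],0); y=np.append(RS@[0,1],0); J=state()["joint_positions"]; r=[]
for sg in(1,-1):
    Y=sg*y; Z=np.array([0,0,-1.]); w=Rn.from_matrix(np.column_stack([np.cross(Y,Z),Y,Z])).as_rotvec()
    q=solve_ik(np.append(H,.064),w)
    if q is not None: r.append((np.abs(np.array(q)-J).max(),w))
w=min(r,key=lambda v:v[0])[1]
goto(np.append(H,.20),w); st("above")
print(servo_line(np.append(H,.064),vel=.08,until_force=8)); hold(.3); st("at")
grab(30); hold(.5); st("grab")
cv2.imwrite("pics/scene4.png",camera("scene")[:,:,::-1]); b=cv2.imread("pics/scene4.png")[135:265,280:420]
cv2.imwrite("pics/crop5.png",cv2.resize(b,None,fx=4.4,fy=4.4,interpolation=cv2.INTER_CUBIC))
```

```text
above t 23.5 tcp [0.5827 0.0227 0.1998] F [ 0.1 -0.1 -0.1] op 0.0855 gf 0.0
False
at t 25.7 tcp [0.5829 0.0229 0.0641] F [-0.5 -0.5  0.2] op 0.0853 gf 0.0
grab t 26.6 tcp [0.5832 0.0228 0.0647] F [-1.3 -0.4  6.4] op 0.0486 gf 31.5
```

View pics/crop5.png

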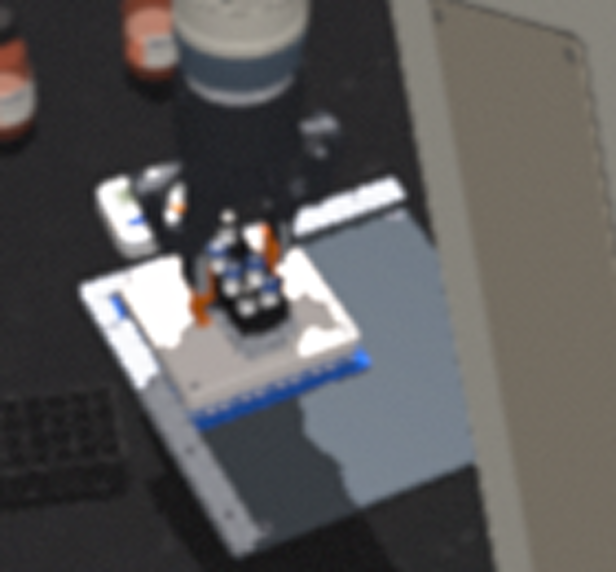

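Run:
```python
from h import *
p=state()["eef_pos"].copy()
r=servo_line(p+[0,0,.012],vel=.015,until_force=14); st(f"lift {r}")
if not r:
    r=servo_line(p+[0,0,.10],vel=.05,until_force=14); hold(.8); st(f"up {r}")
cv2.imwrite("pics/scene5.png",camera("scene")[:,:,::-1]); b=cv2.imread("pics/scene5.png")[105:265,280:420]
cv2.imwrite("pics/crop6.png",cv2.resize(b,None,fx=3.7,fy=3.7,interpolation=cv2.INTER_CUBIC)); cv2.imwrite("pics/top5.png",camera("top")[:,:,::-1])
```

```text
lift False t 27.6 tcp [0.5832 0.0228 0.0767] F [ 0.5  0.2 -1.9] op 0.0487 gf 31.4
up False t 30.4 tcp [0.5832 0.0228 0.1648] F [ 0.4  0.5 -3.3] op 0.0488 gf 31.4
```

View pics/crop6.png

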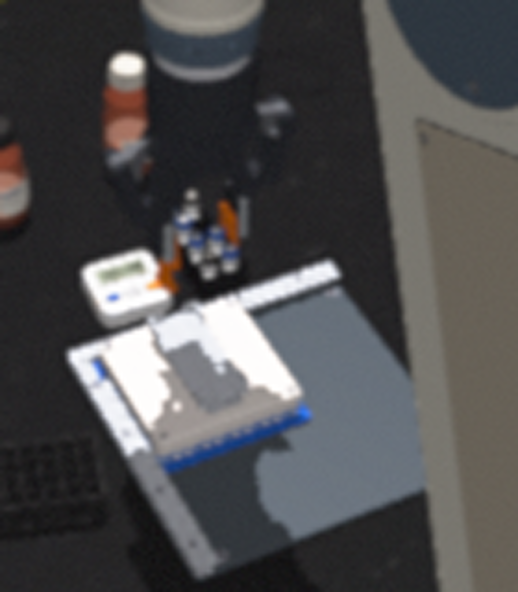

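The cassette is up at crop (210,240), level and held by both catches. The wrist reads its weight at about 3 N. The block is still in its corner, with no gap at the fences (corner near crop (85,350)), and the bystanders have not moved.

Run:
```python
from h import *
st(); print(finish_job())
```

```text
t 30.5 tcp [0.5832 0.0228 0.1648] F [ 0.1  0.  -2.8] op 0.0486 gf 31.4
the job is handed in; nothing more can be done
None
```

I pushed the block home against both fences, lifted the cassette about 10 cm by its pinched catches and handed the job in at about 30.5 s with it still held there; no verdict came back.

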